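Store a sample jar in the lift-up locker

TASK

Put the short sample jar away in the counter-top locker: raise the lift-up door until its stay locks and holds it up by itself, and stand the jar upright on the locker's floor. Then press the stay's paddle to unlock it, and lower the door fully shut. Leave the two tall jars and the steel pan where they are.

Things in the scene. Friction and masses are not known exactly. Their poses are not given: they have to be found in the camera images.
- locker: White steel counter-top locker, fixed to the table, 180 mm deep (x), 250 mm wide (y), 168 mm high at the hinge. Origin on the table under its centre; x points from its front to its back, y to its left, z up. Front sill: outer face at x = -77 mm, 46 mm high. The cheeks follow the slant of the door; the back is 155 mm high. The stay (sprung steel tooth, black paddle) is outside the right cheek (-y).
- locker_floor (a point): Centre of the locker's inner floor, 8 mm above the table. Clear space about it: x from -81 to +82 mm, y from -115 to +115 mm (locker axes). Open from above when the door is locked up; the raised door leans over the rear 25 mm. Shut, the door's underside is 62 mm above the table at 50 mm in front of the locker's origin and rises 0.7 mm per mm towards the back.
- door (a joint): Lift-up door, 0.75 kg. 0 rad = shut, slanting 35 degrees down to the front; grows as the free edge rises (0.61 = level). The stay catches it at about 2.05; stop at 2.19: lift past 2.1 (from 1.6 on it pushes the tooth aside), let it back. Lifting takes up to 12 N. Unlocked, it sinks by itself at 0.2 to 0.9 rad/s and stops ajar at about 0.5 rad; a 5 N push then shuts it and it stays. May start ajar.
- door_handle (a point): Middle of the door's handle: round steel bar 12 mm thick, 120 mm long, parallel to the hinge (locker y), on end posts at +-56 mm. It stands 50 mm off the panel's mid-plane on the outer side, 160 mm from the hinge measured along the panel. About 117 mm above the table when shut; 333 mm when locked up, and then on the far side (+x) of the panel.
- door_hinge (a point): Point on the door's hinge axis (along locker y, in the panel's mid-plane) at mid-width: 90 mm behind the locker's origin (+x), 168 mm above the table. The door's panel is stainless steel, 250 mm wide, 195 mm from hinge to free edge, 12 mm thick.
- catch (a joint): Travel of the stay's catch: 0 = up (ready or engaged), 0.020 m = pressed down to its stop. A spring holds it up: about 4 N to start, 8 N at the stop. The door comes free at about 0.015 m; keep it down until the door has sunk below 1.8 rad (about 0.5 s), then let it spring up.
- paddle (a point): Centre of the top of the black ribbed paddle that presses the catch down: 75 mm (x) by 72 mm (y), 14 mm thick, its top 90 mm above the table, 55 mm behind and 189 mm to the right (-y) of the locker's origin. It moves straight down with the catch.
- jar: The short sample jar: white plastic pot with a red screw lid, 66 mm diameter, 45 mm high, about 0.12 kg. Origin at the centre of its underside, z up. The only short jar; it stands on the table left or right of the locker.
- tall_a: Tall jar, 60 mm diameter, 95 mm high, same materials; origin at the centre of its underside. Leave alone.
- tall_b: Another tall jar, 60 mm diameter, 95 mm high; origin at the centre of its underside. Leave alone.
- pan: Small open steel food pan, 176 by 114 by 65 mm; origin at the centre of its underside. Leave alone.
Not all that is in view belongs to the job. Leave any blue, turquoise or yellow look-alike of the jar alone.

How it is judged (in metres and radians):
On the way, in this order (a step that is already met when the one before it is completed fails the run):
1. the door is locked up on its stay and the robot has let go of it (value of joint door above 1.9 rad and velocity of joint door between -0.05 and 0.05 rad/s and value of joint catch below 0.006 m and contact force between each of the fingers, the arm and locker below 0.5 N), for 0.5 s.
2. the jar stands upright on the locker's floor, released, with the door still locked up (x of jar in the frame of locker between -0.045 and 0.07 m and y of jar in the frame of locker between -0.09 and 0.09 m and z of jar in the frame of locker between 0.003 and 0.013 m and angle between jar's own z axis and vertical below 0.12 rad and contact force between the fingers and jar below 0.2 N and linear speed of jar below 0.03 m/s and value of joint door above 1.9 rad), for 0.2 s.
3. the stay is unlocked (catch down) and the door comes down off it (value of joint catch above 0.006 m and value of joint door between 1.2 and 1.9 rad), for 0.02 s.
At the end, for the whole second after the job is handed in: The door is shut (within 0.035 rad, about 6 mm at its edge), the catch is up again (within 4 mm), and the short jar stands upright (within 0.12 rad) and at rest on the locker's floor (x of jar in the frame of locker between -0.045 and 0.07 m and y of jar in the frame of locker between -0.09 and 0.09 m and z of jar in the frame of locker between 0.003 and 0.013 m and angle between jar's own z axis and vertical below 0.12 rad and value of joint door below 0.035 rad and value of joint catch below 0.004 m and linear speed of jar below 0.02 m/s); the robot touches nothing.
It fails at once if a tall jar or the pan is moved by more than 30 mm or tipped (distance of any of tall_a, tall_b, pan from where it was at the start of the episode above 0.03 m or angle between any of tall_a, tall_b, pan's own z axis and vertical above 0.4 rad).
It also fails if it takes over 72 s, if anything falls off the work surface, if the arm or the gripper's body presses on something with over 40 N, if the wrist force passes 120 N, or if a joint passes its speed limit or range.

ROBOT

A 6-joint arm with a two-finger parallel gripper is mounted at the origin on the work surface. World frame = base frame: x ahead of the robot, y to its left, z up, the work surface at z = 0. Lengths are in m, angles in degrees, forces in N, time in s.
With the tool pointing down it reaches from about 0.25 to 0.725 m from the base axis. Payload 9.7 kg.
Tool frame: the origin (TCP) lies midway between the tips of the shut fingers; the grasp point (between the pads) lies bot.hold_point_z behind it (bot.hold_point_z is the distance from the TCP to the grasp point, in m); z points along the fingers, y is the line along which they close (so a half turn about z gives the same grasp; the last joint's range is limited). The gripper opens to 85 mm and grips with 20 to 120 N. Pads are 22 mm wide; open, the fingers measure 114 mm over their backs; the gripper's body (76 mm by 85 mm) begins 54 mm behind the grasp point. The pads swing forward as they close: fully open they stand 13 mm farther back than shut.
Start: joints at [-77.12, 4.979, 10.078, 95.1, 0, 90], TCP at [0.123, -0.536, 0.231] pointing down, gripper open.
Joint ranges: [-179.16, 179.16], [-48.56, 103.87], [-65.8, 70.77], [-126.05, 130.52], [-82.76, 87.17], [-180, 180]. Speed limits (degrees/s): [127.2, 127.2, 147.25, 180, 180, 180].

INTERFACE

Orientations are given as [roll, pitch, yaw] about the fixed x, y, z axes, in that order (R = Rz(yaw) Ry(pitch) Rx(roll)).
In Python, from workcell import bot, camera, camera_model, ticket gives the robot as it stands.
- The arm moves only by the tool send_rows, never from a script. Its argument "targets" is text: rows parted by semicolons, each of 5 numbers parted by spaces: the shift along the tool's x, y, z in mm, then the turn about the tool's z in degrees, then the closure in counts, from 0 (fully open) to 255 (shut). A call has 1 to 20 rows; each row is the pose to reach, as a shift and turn from the pose commanded when the call began, along the tool's axes at that moment; what a row does not reach only later rows make up. A row lasts 1/8 s, in which the tool goes at most 62.5 mm and 10.7 degrees, less where a joint would pass 70% of its speed; a pose out of reach is approached as far as the arm can. A call with a gripper value outside its range is refused whole. The fingers move at their own pace and stop on an object; "newtons" is the grip in N (left out, the last holds). Time passes only in rows, so rows that repeat a pose let the fingers close. It gives the time, the measured TCP pose, the force, the opening and the grip force at its end, in the units of the state.
- bot.get_obs(): the state, without advancing time (a new reading comes with each control period).
- camera(name): name is "scene" or "top" or "wrist"; returns the picture (384x512x3 uint8, blue, green, red); there is no depth.
- camera_model(name): a dict with "K" (3x3 intrinsics, pixels), "pose" (4x4, takes a point from camera to world coordinates); the wrist camera has in their place "T_tool_cam" (4x4, takes a point from camera to tool coordinates, whose origin is the TCP and whose axes are the flange's). Camera axes: x right, y down, z forward; pixel columns grow to the right and rows downward; lengths in m; the calibration is good to about 2 mm. The wrist camera is an equidistant fisheye: a pixel r from the principal point sees the ray r / f radians off the axis. A picture is of the moment at which its call begins: read the wrist's pose just before it. camera_model takes no time and is no camera call.
- ticket.job_done(): hands the job in; it is judged then, once.
The state is a dict: "time": time; "q": joint angles; "qd": joint speeds; "joint_efforts": joint torques, N m; "ee_pos": TCP position; "tcp_rot": TCP orientation; "wrist_force": force on the tool from outside, world axes, zero at the start; "torque": the same for the moment, N m; "opening": finger opening in m; "grasp_force": force on a finger pad.
Only numpy, scipy, OpenCV 4.12 (cv2) and the standard library are available. Lean on these libraries where they do the work, as an engineer would, in place of code of your own. Each camera call takes 0.05 s, during which the arm holds its last target. There are 200 camera calls.

## Working session

There is one attempt and no reset: what is moved stays moved. The work goes in short steps, Python scripts to look and compute and a tool call to move; the robot and the scene stay as the last step left them, time stands still between calls to the robot, and variables do not carry over. Pictures are saved under pics/ and viewed, at most 10 in all, crops included, and the job is handed in when it is done.

Besides the shell and the picture viewer there is one more tool, called after ">>>" in YAML: its name, and indented under it one key for each argument. send_rows: Moves the arm, as the interface text tells. Its arguments: {"type":"object","properties":{"targets":{"type":"string"},"newtons":{"type":"number"}},"required":["targets"]}

```bash
ls; mkdir -p pics; python3 - <<'E'
from workcell import bot,camera,camera_model
import cv2,numpy as np
o=bot.get_obs();print(o, bot.hold_point_z)
np.set_printoptions(precision=4,suppress=True)
for n in("scene","top"):
    im=camera(n);cv2.imwrite(f"pics/{n}0.png",im);m=camera_model(n);print(n,m["K"],m["pose"])
print(camera_model("wrist"))
E
```

```text
pics
{'time': 0.0, 'q': array([-7.71204074e+01,  5.01184413e+00,  1.00326147e+01,  9.50995117e+01,
       -2.24996534e-04,  9.00018861e+01]), 'qd': array([ 0.07051062,  0.04544041,  0.06352607,  0.10421084,  0.04390115,
       -0.00581315]), 'joint_efforts': array([-2.12218383e-04, -5.20379877e+01,  4.64811838e+01,  1.57503696e-02,
       -8.62567276e-05, -3.02460580e-05]), 'ee_pos': array([ 0.12254217, -0.53592931,  0.23055946]), 'tcp_rot': array([-1.79921259e+02,  2.27588424e-04,  1.28777068e+01]), 'wrist_force': array([-0.41725385,  0.537975  , -1.41009401]), 'torque': array([ 0.00180081, -0.00954003, -0.01902735]), 'grasp_force': 0.0, 'opening': 0.08527634379004986} 0.0187
scene [[473.0907   0.     257.0909]
 [  0.     473.0907 195.1478]
 [  0.       0.       1.    ]] [[-0.0269  0.706  -0.7077  1.3445]
 [ 0.9996  0.0171 -0.021   0.0011]
 [-0.0027 -0.708  -0.7062  0.9967]
 [ 0.      0.      0.      1.    ]]
top [[367.1323   0.     255.571 ]
 [  0.     367.1323 187.1007]
 [  0.       0.       1.    ]] [[-0.0109 -0.9899  0.1412  0.3062]
 [-0.9999  0.011   0.     -0.0499]
 [-0.0016 -0.1412 -0.99    1.1815]
 [ 0.      0.      0.      1.    ]]
{'K': array([[297.3186,   0.    , 258.9604],
       [  0.    , 297.3186, 193.8189],
       [  0.    ,   0.    ,   1.    ]]), 'T_tool_cam': array([[-0.0001, -0.9542, -0.2992,  0.0753],
       [ 1.    , -0.0003,  0.0006,  0.0005],
       [-0.0006, -0.2992,  0.9542, -0.1416],
       [ 0.    ,  0.    ,  0.    ,  1.    ]])}
```

View pics/top0.png

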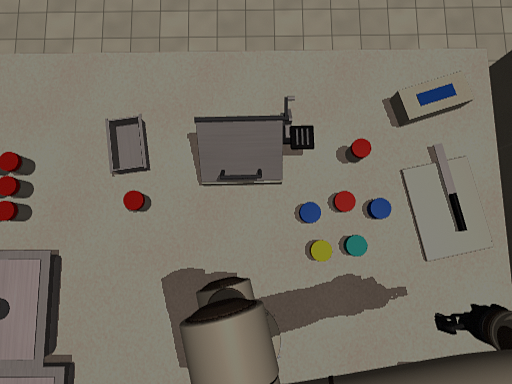

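View pics/scene0.png

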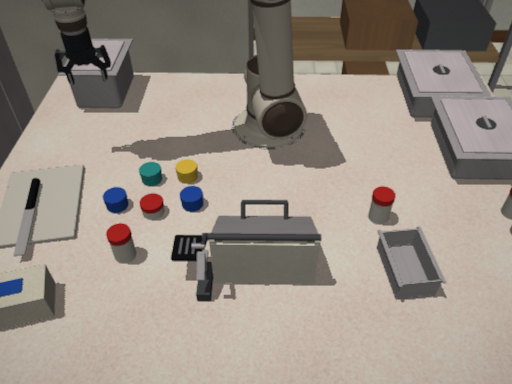

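The top view shows the short red jar at (345,202), the tall red jars at (361,149) and (134,201), the locker at about (240,150) with its handle near (240,175), the paddle at (302,137) and the pan at (127,145). The scene view agrees: the jar is at (152,206) and the paddle at (187,248).

```bash
cat > h.py <<'E'
import numpy as np,cv2
from workcell import bot,camera,camera_model
from scipy.spatial.transform import Rotation as R
np.set_printoptions(precision=4,suppress=True)
def ray(name,u,v):
    m=camera_model(name);d=np.linalg.inv(m["K"])@[u,v,1.];T=m["pose"]
    return T[:3,3],T[:3,:3]@d
def plane(name,u,v,z):
    o,d=ray(name,u,v);return o+d*(z-o[2])/d[2]
def proj(name,p):
    m=camera_model(name);c=np.linalg.inv(m["pose"])@np.r_[p,1];q=m["K"]@c[:3];return q[:2]/q[2]
def wray(u,v,obs):
    m=camera_model("wrist");K=m["K"];x=(np.array([u,v])-K[:2,2]);r=np.hypot(*x);t=r/K[0,0]
    d=np.r_[x/max(r,1e-9)*np.sin(t),np.cos(t)];T=m["T_tool_cam"]
    Rt=R.from_euler("xyz",obs["tcp_rot"],degrees=True).as_matrix()
    return Rt@T[:3,3]+obs["ee_pos"],Rt@T[:3,:3]@d
def tri(rs):
    A=0;b=0
    for o,d in rs:
        d=d/np.linalg.norm(d);P=np.eye(3)-np.outer(d,d);A=A+P;b=b+P@o
    return np.linalg.solve(A,b)
def tomove(p,yaw,obs=None):
    o=obs or bot.get_obs();Rt=R.from_euler("xyz",o["tcp_rot"],degrees=True).as_matrix()
    return Rt.T@(np.array(p)-o["ee_pos"])*1000
def red(im):
    h=cv2.cvtColor(im,cv2.COLOR_BGR2HSV)
    return ((h[...,1]>170)&(h[...,2]>70)&((h[...,0]<8)|(h[...,0]>172))).astype(np.uint8)
E
python3 - <<'E'
from h import *
for n in("top","scene"):
    im=cv2.imread(f"pics/{n}0.png")
    k,l,s,c=cv2.connectedComponentsWithStats(red(im))
    for i in range(1,k):
        if s[i,4]>30:
            # bbox centre
            u,v=s[i,0]+s[i,2]/2-.5,s[i,1]+s[i,3]/2-.5
            print(n,c[i],(u,v),s[i,4],plane(n,*c[i],.045)[:2],plane(n,*c[i],.095)[:2])
    g=cv2.cvtColor(im,cv2.COLOR_BGR2GRAY)
    b=(g<35).astype(np.uint8)
    b=cv2.morphologyEx(b,cv2.MORPH_CLOSE,np.ones((5,5)))
    k,l,s,c=cv2.connectedComponentsWithStats(b)
    for i in range(1,k):
        if s[i,4]>100: print(n,"blk",s[i],c[i],plane(n,*c[i],.09))
im=cv2.imread("pics/top0.png");cv2.imwrite("pics/c1.png",cv2.resize(im[90:200,180:330],None,fx=5,fy=5,interpolation=cv2.INTER_CUBIC))
E
```

```text
top [361.0733 147.4835] (np.float64(361.0), np.float64(147.5)) 273 [ 0.5917 -0.3862] [ 0.5791 -0.3714]
top [  8.1719 160.8982] (np.float64(8.5), np.float64(161.0)) 285 [0.5607 0.7316] [0.5495 0.6972]
top [  6.9392 185.3498] (np.float64(7.5), np.float64(185.5)) 263 [0.4825 0.7289] [0.4748 0.6946]
top [132.9365 199.9632] (np.float64(132.5), np.float64(200.0)) 299 [0.4321 0.3323] [0.4266 0.3155]
top [344.4788 200.8727] (np.float64(344.5), np.float64(201.0)) 330 [ 0.422  -0.3258] [ 0.4169 -0.3137]
top [  5.8197 210.1073] (np.float64(6.5), np.float64(210.5)) 233 [0.4048 0.7257] [0.4005 0.6916]
top blk [489  51  23 223 730] [503.3027 155.226 ] [ 0.5514 -0.8034  0.09  ]
top blk [195  98 119  52 968] [282.7386 130.1581] [ 0.6376 -0.1352  0.09  ]
top blk [110 117  35  10 145] [125.9793 121.3862] [0.671  0.3475 0.09  ]
top blk [115 166  35   8 113] [131.7699 169.7434] [0.5191 0.324  0.09  ]
top blk [203 169  78  16 237] [242.3966 178.7131] [ 0.4879 -0.0105  0.09  ]
top blk [449 193  18  38 307] [456.9902 211.7687] [ 0.3812 -0.6477  0.09  ]
top blk [ 44 255  17 102 457] [ 49.3654 304.4639] [0.1
[... 564 characters left out ...]
cene blk [251   0  38   7 121] [267.6116   3.    ] [-0.8103 -0.0112  0.09  ]
scene blk [414   0  16  47 374] [421.0802  22.6631] [-0.6232  0.6459  0.09  ]
scene blk [  55   17   55   67 1651] [79.51   48.5796] [-0.3657 -0.7483  0.09  ]
scene blk [263 103  40  33 629] [284.0827 123.4261] [0.1089 0.0517 0.09  ]
scene blk [ 26 179  14  30 226] [ 32.6637 193.6593] [ 0.4449 -0.638   0.09  ]
scene blk [107 197  21  15 160] [118.4188 205.5437] [ 0.4839 -0.3934  0.09  ]
scene blk [184 197  19  14 136] [193.6985 204.7132] [ 0.476  -0.1936  0.09  ]
scene blk [172 236  36  25 583] [185.8988 247.2967] [ 0.6206 -0.195   0.09  ]
scene blk [198 263  15  37 165] [207.6545 284.4061] [ 0.727  -0.1309  0.09  ]
```

View pics/c1.png

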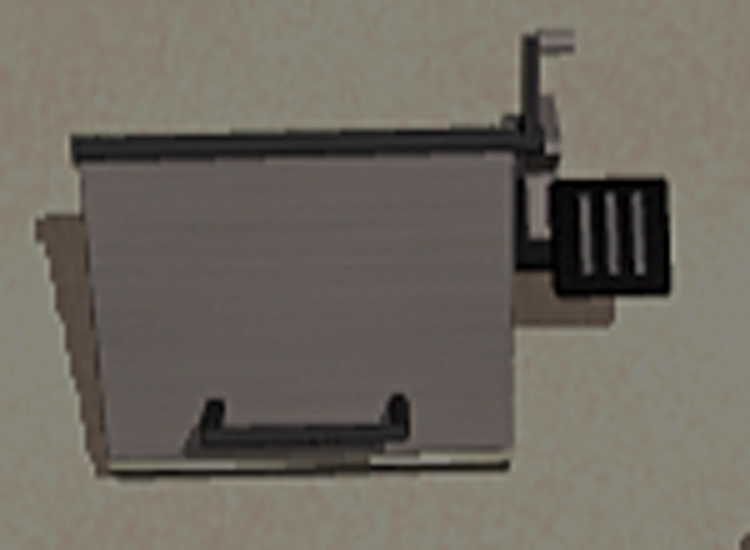

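The crop shows the handle bar from (205,438) to (408,432), the paddle from (552,178) to (670,295), and the hinge bar along the top at about y=145. The door looks nearly shut.

```bash
python3 - <<'E'
from h import *
c=lambda x,y:(180+x/5-.4,90+y/5-.4)
L=tri([ray("top",*c(208,438)),ray("scene",286.5,203)]);Rr=tri([ray("top",*c(405,432)),ray("scene",243,203)])
print("handle",L,Rr,(L+Rr)/2)
P=tri([ray("top",*c(611,237)),ray("scene",187,247.5)]);print("paddle",P,plane("top",*c(611,237),.09),plane("scene",187,247.5,.09))
for q in((552,178),(670,178),(552,295),(670,295)): print(plane("top",*c(*q),.09))
print("hinge ends",plane("top",*c(72,145),.17),plane("top",*c(515,135),.17))
print("panel front corners", plane("top",*c(108,460),.057),plane("top",*c(512,458),.057))
# predicted pixels for assumed locker pose
pad=plane("top",*c(611,237),.09)
for yaw in(0,2,4):
    a=np.radians(yaw);M=np.array([[np.cos(a),-np.sin(a)],[np.sin(a),np.cos(a)]])
    o=pad[:2]-M@[.055,-.189]; print(yaw,o,"handle",o+M@[.09-.1598,0], "z117")
E
```

```text
handle [0.4888 0.0514 0.1159] [ 0.4911 -0.063   0.1154] [ 0.4899 -0.0058  0.1156]
paddle [ 0.6168 -0.1936  0.0846] [ 0.6153 -0.1931  0.09  ] [ 0.6211 -0.1923  0.09  ]
[ 0.6531 -0.1579  0.09  ]
[ 0.6523 -0.2305  0.09  ]
[ 0.5793 -0.1561  0.09  ]
[ 0.5785 -0.228   0.09  ]
hinge ends [0.6504 0.124  0.17  ] [ 0.6534 -0.1294  0.17  ]
panel front corners [0.4857 0.1185 0.057 ] [ 0.4842 -0.132   0.057 ]
0 [ 0.5603 -0.0041] handle [ 0.4905 -0.0041] z117
2 [ 0.5538 -0.0062] handle [ 0.484  -0.0086] z117
4 [ 0.5473 -0.0084] handle [ 0.4776 -0.0133] z117
```

```bash
python3 - <<'E'
from h import *
o=bot.get_obs();print(o["tcp_rot"],tomove([.490,-.005,.2],90))
E
```

```text
[-179.9324   -0.0031   12.8794] [ 476.5334 -435.6709   31.1936]
```

>>> send_rows:
  targets: "476 -436 0 -77 135;476 -436 0 -77 135;476 -436 0 -77 135;476 -436 0 -77 135;476 -436 0 -77 135;476 -436 0 -77 135;476 -436 0 -77 135;476 -436 0 -77 135;476 -436 0 -77 135;476 -436 31 -77 135;476 -436 31 -77 135;476 -436 31 -77 135;476 -436 31 -77 135;476 -436 31 -77 135;476 -436 31 -77 135;476 -436 31 -77 135"
  newtons: 50

```text
time: 2.1
ee_pos: [0.4893, -0.0055, 0.2006]
tcp_rot: [180.0, -0.0, 89.8]
wrist_force: [-0.6, -0.2, 0.4]
opening: 0.0402
grasp_force: 0.0
```

```bash
python3 - <<'E'
from h import *
o=bot.get_obs();print(o["q"],o["ee_pos"])
im=camera("wrist");cv2.imwrite("pics/w1.png",im)
E
```

```text
[-0.6432 -3.8785 -2.2592 91.59    0.0003 89.5256] [ 0.4893 -0.0055  0.2006]
```

View pics/w1.png

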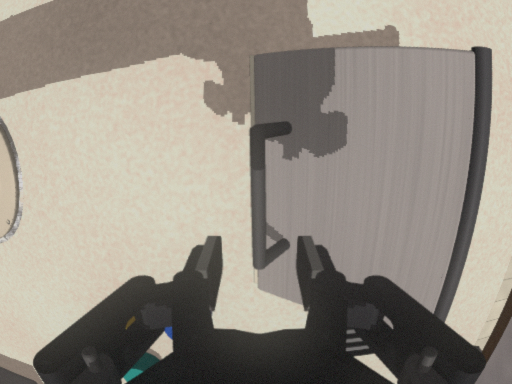

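The wrist view shows the bar at x≈258, centred between the finger tips (215 and 303), so I descend and grip.

>>> send_rows:
  targets: "0 0 50 0 135;0 0 90 0 135;0 0 102 0 135;0 0 102 0 135;0 0 102 0 255;0 0 102 0 255;0 0 102 0 255;0 0 102 0 255;0 0 102 0 255;0 0 102 0 255"
  newtons: 50

```text
time: 3.4
ee_pos: [0.4889, -0.005, 0.0994]
tcp_rot: [-180.0, 0.0, 89.9]
wrist_force: [-5.3, -0.3, 3.6]
opening: 0.0104
grasp_force: 48.7
```

>>> send_rows:
  targets: "0 -3 -11 0 255;0 -5.5 -23 0 255;0 -7.7 -46 0 255;0 -6.8 -69.5 0 255;0 -2.5 -92.5 0 255;0 5 -114.7 0 255;0 15 -135.6 0 255;0 28.5 -155 0 255;0 44 -172 0 255;0 62 -187 0 255;0 82 -199 0 255;0 103.6 -208.7 0 255;0 126 -215 0 255;0 149 -218 0 255;0 149 -218 0 255;0 149 -218 0 255"
  newtons: 50

```text
time: 5.4
ee_pos: [0.6394, -0.0036, 0.3211]
tcp_rot: [179.5, -0.2, 90.0]
wrist_force: [-0.1, 7.1, 15.1]
opening: 0.01
grasp_force: 54.0
```

>>> send_rows:
  targets: "0 9 -3 0 255;0 18 -3 0 255;0 27 -2 0 255;0 35 -1 0 255;0 44 1 0 255;0 53 3 0 255;0 53 3 0 255;0 53 3 0 255"

```text
time: 6.4
ee_pos: [0.6917, -0.0039, 0.3154]
tcp_rot: [179.8, -0.1, 90.0]
wrist_force: [-0.7, 6.2, 1.4]
opening: 0.0098
grasp_force: 53.3
```

>>> send_rows:
  targets: "0 4 1 0 255;0 4 1 0 255;0 4 1 0 255;0 0 0 0 255;0 -4 -1 0 255;0 -8 -2 0 255;0 -12 -3 0 255;0 -16 -3 0 255;0 -16 -3 0 255"

```text
time: 7.52
ee_pos: [0.676, -0.0042, 0.3191]
tcp_rot: [179.7, -0.1, 89.9]
wrist_force: [2.7, 5.6, 4.6]
opening: 0.0103
grasp_force: 53.1
```

```bash
python3 - <<'E'
from h import *
im=camera("scene");cv2.imwrite("pics/s2.png",im[130:310,130:370].repeat(3,0).repeat(3,1)); print(bot.get_obs())
E
```

```text
{'time': 7.575, 'q': array([ -0.399 ,  28.8307,  49.9123, 110.7712,   0.113 ,  89.6556]), 'qd': array([ 0.1859,  0.1928,  0.3386,  0.237 , -0.0695, -0.0378]), 'joint_efforts': array([ -3.8865, -70.8469,  39.92  ,   1.0248,  -1.3952,   0.1835]), 'ee_pos': array([ 0.676 , -0.0041,  0.319 ]), 'tcp_rot': array([179.6888,  -0.1111,  89.946 ]), 'wrist_force': array([2.0156, 5.5278, 5.0552]), 'torque': array([ 0.978 , -0.5827,  0.1459]), 'grasp_force': 53.1132835149765, 'opening': 0.009646440197329055}
```

View pics/s2.png

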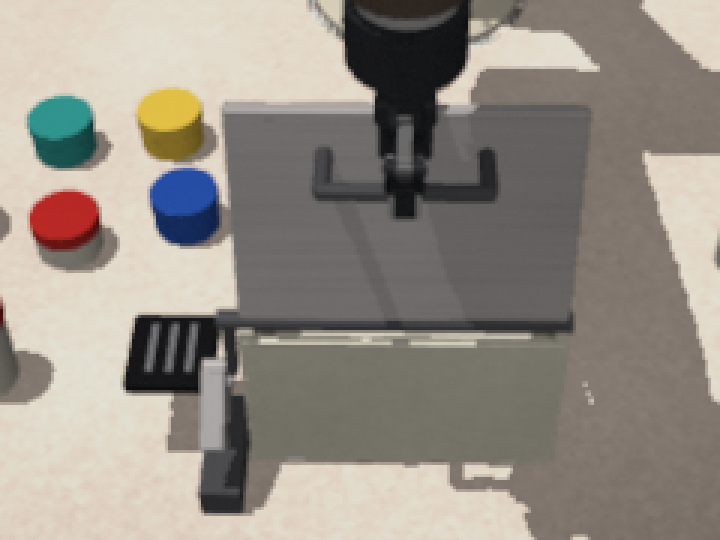

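The scene view shows the door raised and gripped, with the stay at (215,420). I ease it back a little further to see whether the stay resists.

>>> send_rows:
  targets: "0 -3 0 0 255;0 -5 0 0 255;0 -5 0 0 255;0 -5 0 0 255"

```text
time: 8.07
ee_pos: [0.6733, -0.0042, 0.3194]
tcp_rot: [179.4, -0.1, 89.9]
wrist_force: [14.1, 4.6, 6.2]
opening: 0.0104
grasp_force: 53.2
```

>>> send_rows:
  targets: "0 4 0 0 255;0 4 0 0 165;0 4 0 0 165;0 4 0 0 165;0 4 0 0 165;0 4 -10 0 165;0 4 -30 0 165;0 4 -50 0 165;0 4 -70 0 165;0 4 -70 0 165;0 4 -70 0 165"

```text
time: 9.45
ee_pos: [0.67, -0.0054, 0.3816]
tcp_rot: [179.6, 0.0, 89.9]
wrist_force: [-0.7, 0.3, -0.0]
opening: 0.0302
grasp_force: 0.0
```

The door resists on the stay and the gripper is clear. Now I move to above the jar.

>>> send_rows:
  targets: "0 -60 0 0 100;0 -120 0 0 0;-60 -180 30 0 0;-120 -250 60 0 0;-180 -250 100 0 0;-240 -250 140 0 0;-300 -250 190 0 0;-321 -250 240 0 0;-321 -250 240 0 0;-321 -250 240 0 0;-321 -250 240 0 0;-321 -250 240 0 0"

```text
time: 10.95
ee_pos: [0.4208, -0.3258, 0.1413]
tcp_rot: [179.6, 0.1, 89.9]
wrist_force: [-0.3, 0.0, -0.5]
opening: 0.0852
grasp_force: 0.0
```

```bash
python3 - <<'E'
from h import *
o=bot.get_obs();im=camera("wrist");cv2.imwrite("pics/w3.png",im);print(o["ee_pos"],o["tcp_rot"],o["q"])
k,l,s,c=cv2.connectedComponentsWithStats(red(im))
for i in range(1,k):
    if s[i,4]>100:
        p,d=wray(*c[i],o);print(s[i],c[i],p+d*(.045-p[2])/d[2])
im=camera("scene");cv2.imwrite("pics/s3.png",im)
k,l,s,c=cv2.connectedComponentsWithStats(red(im))
for i in range(1,k):
    if s[i,4]>30: print(c[i],s[i,4])
E
```

```text
[ 0.4208 -0.3258  0.1413] [179.5751   0.0624  89.8783] [-37.8604   1.2772  -3.7371  84.6115   0.2107  52.2618]
[257 165  25  24 154] [268.9026 176.2922] [ 0.4287 -0.3098  0.045 ]
[ 412  233   55   58 2193] [439.8869 261.1851] [ 0.6147 -0.4016  0.045 ]
[383.1455 195.897 ] 330
[151.0468 202.9883] 342
[118.2864 234.1458] 391
```

View pics/w3.png

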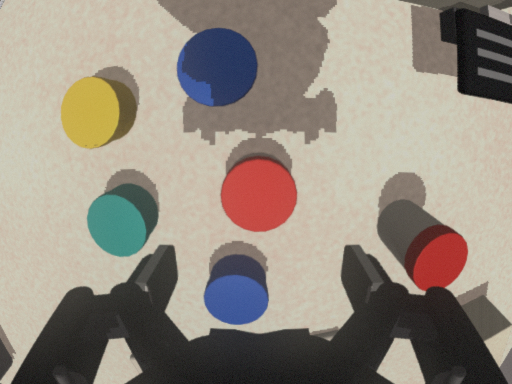

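View pics/s3.png

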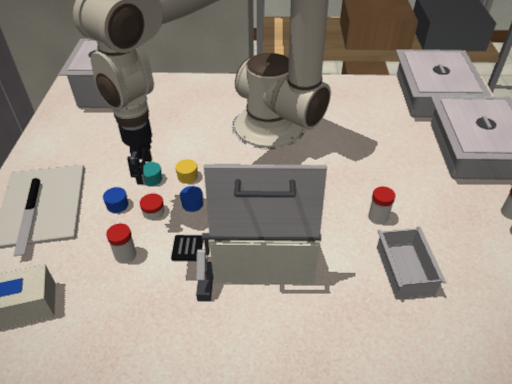

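The wrist view shows the jar lid at (259,194), right under the tool and centred between the fingers. The scene view shows the door standing up on its stay. Descend and grip.

>>> send_rows:
  targets: "0 0 50 0 0;0 0 95 0 0;0 0 122 0 0;0 0 134 0 0;0 0 134 0 0;0 0 134 0 0;0 0 134 0 255;0 0 134 0 255;0 0 134 0 255;0 0 134 0 255;0 0 134 0 255;0 0 134 0 255"
  newtons: 40

```text
time: 12.55
ee_pos: [0.4216, -0.3263, 0.0074]
tcp_rot: [179.6, 0.1, 89.9]
wrist_force: [1.0, 0.5, 5.5]
opening: 0.0655
grasp_force: 43.6
```

>>> send_rows:
  targets: "0 0 -30 0 255;0 0 -80 0 255;0 0 -130 0 255;30 0 -170 0 255;75 0 -200 0 255;125 0 -200 0 255;175 0 -200 0 255;225 0 -200 0 255;275 0 -200 0 255;310 0 -200 0 255;321 20 -200 0 255;321 60 -200 0 255;321 100 -200 0 255;321 130 -200 0 255;321 139 -200 0 255;321 139 -200 0 255;321 139 -200 0 255"

```text
time: 14.68
ee_pos: [0.5587, -0.0052, 0.207]
tcp_rot: [179.7, 0.0, 89.9]
wrist_force: [-1.6, -0.8, -2.1]
opening: 0.0651
grasp_force: 45.5
```

>>> send_rows:
  targets: "0 2 50 0 255;0 2 100 0 255;0 2 140 0 255;0 2 170 0 255;0 2 182 0 255;0 2 188 0 255;0 2 190 0 255;0 2 190 0 255"

```text
time: 15.68
ee_pos: [0.5632, -0.0052, 0.0178]
tcp_rot: [179.6, 0.0, 89.9]
wrist_force: [-0.2, -0.9, -2.2]
opening: 0.0648
grasp_force: 45.6
```

>>> send_rows:
  targets: "0 0 1 0 255;0 0 2 0 255;0 0 2.5 0 255;0 0 2.5 0 255"

```text
time: 16.18
ee_pos: [0.5629, -0.0051, 0.0154]
tcp_rot: [179.6, -0.0, 89.9]
wrist_force: [-3.5, 0.9, 6.3]
opening: 0.0652
grasp_force: 46.4
```

>>> send_rows:
  targets: "0 0 2 0 0;0 0 2 0 0;0 0 2 0 0;0 0 2 0 0;0 0 -10 0 0;0 0 -40 0 0;0 0 -90 0 0;0 0 -140 0 0;0 0 -190 0 0;0 -40 -230 0 0;0 -90 -230 0 0;0 -140 -230 0 0;0 -160 -230 0 0;0 -160 -230 0 0;0 -160 -230 0 0"

```text
time: 18.05
ee_pos: [0.402, -0.0048, 0.2438]
tcp_rot: [179.6, 0.0, 89.9]
wrist_force: [1.0, 0.5, 0.9]
opening: 0.0854
grasp_force: 0.0
```

```bash
python3 - <<'E'
from h import *
o=bot.get_obs();print(o["ee_pos"],o["tcp_rot"],o["wrist_force"])
im=camera("wrist");t=camera("top")
cv2.imwrite("pics/w4.png",np.hstack([im[:,100:],t[60:260,120:400].repeat(2,0).repeat(2,1)[:384,:388]]))
for n,i2 in(("top",t),):
    k,l,s,c=cv2.connectedComponentsWithStats(red(i2))
    for i in range(1,k):
        if s[i,4]>30: print(c[i],s[i,4],plane(n,*c[i],.053))
E
```

```text
[ 0.402  -0.0048  0.2438] [179.6104   0.0042  89.8801] [1.0212 0.4654 0.8881]
[361.0733 147.4835] 273 [ 0.5897 -0.3838  0.053 ]
[  8.1719 160.8982] 285 [0.5589 0.7261 0.053 ]
[  6.9392 185.3498] 263 [0.4813 0.7234 0.053 ]
[132.9428 199.9461] 297 [0.4313 0.3296 0.053 ]
[  5.8197 210.1073] 233 [0.4042 0.7203 0.053 ]
```

View pics/w4.png

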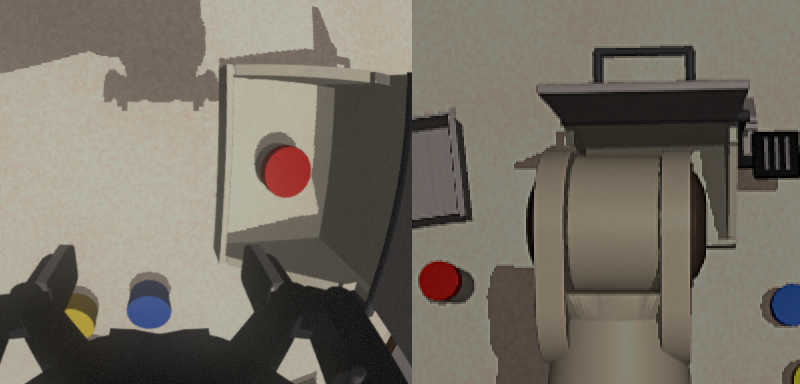

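The jar stands upright near the middle of the locker floor (lid at (287,172) in the left half), and the door is still up. Next I go to the paddle with the fingers shut, pressing its outer side so as to stay clear of the door.

>>> send_rows:
  targets: "-60 0 0 10 255;-120 0 0 20 255;-170 0 0 30 255;-208 0 0 40 255;-208 40 0 50 255;-208 90 10 60 255;-208 140 30 70 255;-208 185 50 80 255;-208 213 70 90 255;-208 213 90 90 255;-208 213 90 90 255;-208 213 90 90 255;-208 213 90 90 255"

```text
time: 19.77
ee_pos: [0.6147, -0.2136, 0.1559]
tcp_rot: [180.0, -0.4, -0.1]
wrist_force: [-0.6, 0.9, -0.0]
opening: -0.0004
grasp_force: 0.0
```

>>> send_rows:
  targets: "0 -8 50 0 255;0 -8 62 0 255;0 -8 75 0 255;0 -8 88 0 255;0 -8 90 0 255;0 -8 90 0 255;0 -8 90 0 255;0 -8 90 0 255"

```text
time: 20.78
ee_pos: [0.6157, -0.2058, 0.0697]
tcp_rot: [179.9, -0.6, -0.1]
wrist_force: [-8.8, 3.4, 19.4]
opening: 0.0001
grasp_force: 9.8
```

```bash
python3 - <<'E'
from h import *
o=bot.get_obs();print(o["ee_pos"],o["wrist_force"])
cv2.imwrite("pics/s5.png",camera("scene"))
E
```

```text
[ 0.6157 -0.2058  0.0697] [-8.7774  3.4123 19.3961]
```

View pics/s5.png

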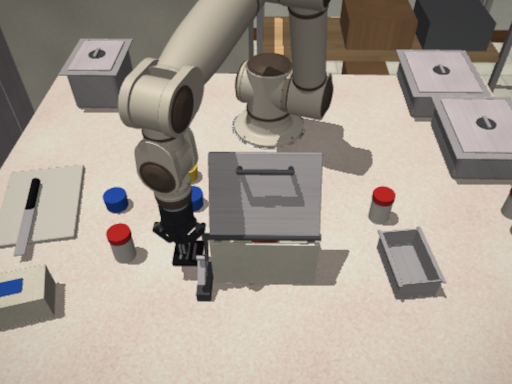

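The scene view shows the catch pressed and the door starting down, with the handle now at (265,170).

```bash
python3 - <<'E'
from h import *
for th in(2.05,1.9,1.8,1.7,1.6,1.5,1.4):
    f=th-np.radians(17.6);print(th,proj("scene",[.65-.1676*np.cos(f),-.005,.168+.1676*np.sin(f)]))
E
```

```text
2.05 [263.9712 194.9805]
1.9 [264.1859 185.3963]
1.8 [264.3174 179.9035]
1.7 [264.438  175.1842]
1.6 [264.5466 171.2684]
1.5 [264.6424 168.1707]
1.4 [264.7246 165.8921]
```

>>> send_rows:
  targets: "0 5 -40 0 255;0 50 -80 0 255;0 100 -100 0 255;-50 140 -120 0 255;-100 140 -150 0 255;-150 140 -180 0 255;-190 140 -200 0 255;-190 140 -200 0 255;-190 140 -200 0 255;-190 140 -200 0 255;-190 140 -200 0 255;-190 140 -200 0 255"

```text
time: 22.32
ee_pos: [0.4238, -0.3447, 0.2629]
tcp_rot: [-180.0, -0.3, -0.1]
wrist_force: [-0.2, 0.1, 0.8]
opening: -0.0
grasp_force: 0.0
```

```bash
python3 - <<'E'
from h import *
o=bot.get_obs();print(o["ee_pos"],o["tcp_rot"],o["wrist_force"],o["q"])
a=camera("scene");t=camera("top")
cv2.imwrite("pics/s6.png",np.hstack([a[120:310,100:360].repeat(2,0).repeat(2,1)[:,:400],t[80:270,180:380].repeat(2,0).repeat(2,1)]))
for th in(1.2,1.,.8,.6,.5,.4,.2,0):
    f=th-np.radians(17.6);p=[.65-.1676*np.cos(f),-.005,.168+.1676*np.sin(f)];print(th,proj("scene",p),proj("top",p),p)
E
```

```text
[ 0.4238 -0.3447  0.2629] [-179.9669   -0.2832   -0.0865] [-0.2336  0.1171  0.7721] [-39.2285   5.1023  13.7599  98.4589   0.2044 140.8583]
1.2 [264.8477 163.7395] [236.9232 142.1859] [np.float64(0.5448785000910981), -0.005, np.float64(0.29853440257994335)]
1.0 [264.9156 164.6142] [237.4401 153.7992] [np.float64(0.5210407489204536), -0.005, np.float64(0.2750479871880014)]
0.8 [264.9306 168.2167] [238.0079 163.3112] [np.float64(0.502344196135901), -0.005, np.float64(0.24729390635633183)]
0.6 [264.8965 174.1917] [238.5935 170.3863] [np.float64(0.48953421429657623), -0.005, np.float64(0.21637862770462662)]
0.5 [264.8626 177.952 ] [238.8835 172.9609] [np.float64(0.4855060711440445), -0.005, np.float64(0.20011708843484785)]
0.4 [264.8184 182.165 ] [239.1672 174.8896] [np.float64(0.48312149695417783), -0.005, np.float64(0.183534645833926)]
0.2 [264.7014 191.7665] [239.7048 176.8516] [np.float64(0.48336169891264746), -0.005, np.float64(0.15007134665623648)]
0 [264.5509 202.6418] [240.1876 176.424 ] [np.float64(0.4902452440779021), -0.005, np.float64(0.11732280631022551)]
```

View pics/s6.png

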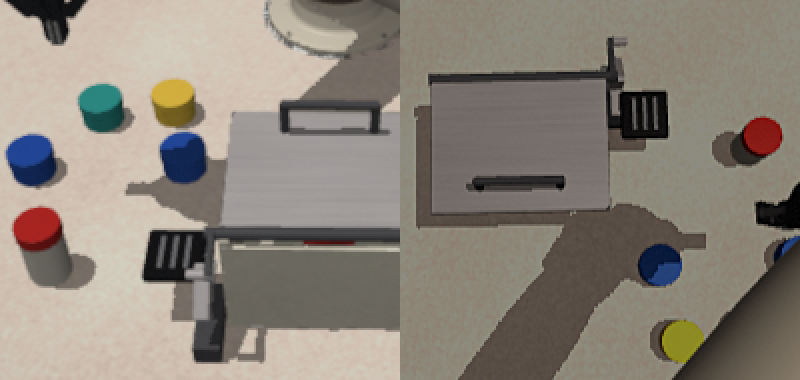

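The door is almost level: handle at (518,183) in the right half, about 0.55 rad. I move above the handle bar and push it straight down.

>>> send_rows:
  targets: "10 -50 0 0 255;20 -110 0 0 255;30 -170 0 0 255;40 -230 0 0 255;50 -290 0 0 255;63 -340 0 0 255;63 -340 0 0 255;63 -340 20 0 255;63 -340 40 0 255;63 -340 45 0 255;63 -340 45 0 255"

```text
time: 23.8
ee_pos: [0.4873, -0.0055, 0.2191]
tcp_rot: [180.0, -0.3, -0.2]
wrist_force: [0.3, 0.3, 0.7]
opening: -0.0001
grasp_force: 0.0
```

```bash
python3 - <<'E'
from h import *
o=bot.get_obs();print(o["ee_pos"],o["tcp_rot"],o["wrist_force"])
a=camera("scene");g=cv2.cvtColor(a,cv2.COLOR_BGR2GRAY)
print(g[155:200,278:290:3].T)
E
```

```text
[ 0.4873 -0.0055  0.2191] [179.9925  -0.3238  -0.1661] [0.3139 0.3406 0.6949]
[[ 18  18  19  19  20  47 111 174 203 202 202 202 203 204 204 203 202 204
  207 207 204 205 171  38  42  43  55 138 202 203 203 195 167 142 115  81
   80  80  80  80  79  80  80  80  81]
 [ 20  19  31  94 165 201 203 203 204 204 204 205 205 204 205 205 204 203
  204 207 207 208 170  37  42  44  56 142 207 202 201 190 143  80  81  80
   79  80  81  80  80  80  79  80  81]
 [ 67 139 190 205 201 199 200 201 203 204 204 203 202 202 203 202 204 202
  202 204 206 206 172  36  42  44  50 114 167 167 168 153 100  67  66  66
   66  66  66  66  72  81  79  80  82]
 [200 201 202 201 203 201 201 202 203 207 209 206 205 203 202 202 203 204
  203 203 204 206 171  37  44  44  41  39  39  39  38  39  39  39  38  37
   38  39  39  38  54  76  80  79  81]]
```

>>> send_rows:
  targets: "0 0 15 0 255;0 0 25 0 255;0 0 35 0 255;0 0 45 0 255;0 0 55 0 255;0 0 65 0 255;0 0 75 0 255;0 0 83 0 255;0 0 89 0 255;0 0 93 0 255;0 0 96 0 255;0 0 98 0 255;0 0 98 0 255"

```text
time: 25.48
ee_pos: [0.4883, -0.005, 0.1228]
tcp_rot: [180.0, -0.5, -0.1]
wrist_force: [-3.2, 1.0, 17.1]
opening: -0.0001
grasp_force: 8.4
```

>>> send_rows:
  targets: "0 0 1 0 255;0 0 1 0 255;0 0 1 0 255;0 0 -10 0 255;0 0 -60 0 255;0 0 -120 0 255;-30 60 -150 0 255;-60 120 -150 0 255;-90 180 -150 0 255;-110 240 -150 0 255;-110 300 -150 0 255;-110 300 -150 0 255;-110 300 -150 0 255;-110 300 -150 0 255"

```text
time: 27.22
ee_pos: [0.3767, -0.3036, 0.2702]
tcp_rot: [-180.0, -0.3, -0.1]
wrist_force: [-0.1, 0.3, -0.3]
opening: -0.0002
grasp_force: 0.0
```

```bash
python3 - <<'E'
from h import *
o=bot.get_obs();print(o["ee_pos"],o["qd"],o["wrist_force"])
a=camera("scene");b=camera("top")
for n,x in(("scene",a),("top",b)):
    z=cv2.imread(f"pics/{n}0.png");d=cv2.absdiff(x,z).max(2)
    d[:, :]=d
    m=(d>40).astype(np.uint8)
    k,l,s,c=cv2.connectedComponentsWithStats(m)
    for i in range(1,k):
        if s[i,4]>25: print(n,s[i],c[i])
    k,l,s,c=cv2.connectedComponentsWithStats(red(x))
    for i in range(1,k):
        if s[i,4]>30: print("red",c[i])
E
```

```text
[ 0.3767 -0.3036  0.2702] [ 0.6985 -0.4798 -0.1549 -0.2196 -0.0667 -0.1679] [-0.0507  0.321  -0.308 ]
scene [252   0  39  27 484] [273.2955   7.312 ]
scene [ 97   6  36  59 824] [112.7876  32.4163]
scene [  55   15   56   69 1781] [79.7187 49.0477]
scene [264  17  26  59 694] [278.1513  51.2003]
scene [296  30  14  10 104] [301.6538  34.2788]
scene [ 117   50   53   79 1884] [144.1592  91.8992]
scene [235  59  20  40 327] [242.0948  80.5138]
scene [ 256   60  126  109 3672] [324.6964 115.6618]
scene [ 112   98  192   63 3860] [218.8733 138.0982]
scene [263 109  16  10  95] [269.6947 114.7789]
scene [ 202  154  101   65 2448] [248.8754 188.0739]
scene [180 186  22  15 196] [192.3265 192.4898]
scene [139 193  31  28 635] [153.4504 206.9118]
scene [245 204  18  13 164] [251.7073 208.8841]
red [383.1148 195.8852]
red [118.201  234.1366]
top [ 327  130  138  131 5110] [395.1387 197.474 ]
top [464 168  48  55 531] [495.0885 190.6704]
top [  101   193   259   191 15663] [220.2662 304.4824]
top [300 204  21  19 250] [308.9  213.12]
top [459 224   8   8  40] [462.9   227.975]
top [432 231  26  35 319] [442.2132 248.7429]
top [ 329  276   78   41 1248] [370.0168 296.4752]
top [ 288  304  224   80 5456] [452.8519 351.0033]
top [272 327  33  30 267] [282.9251 339.3296]
top [270 374  10  10  33] [275.5455 380.    ]
red [361.1058 147.4854]
red [  8.1853 160.9266]
red [  6.9698 185.3509]
red [132.9967 199.9431]
red [  5.8197 210.1073]
```

```bash
python3 - <<'E'
from h import *
a=cv2.cvtColor(camera("scene"),6).astype(int);b=cv2.cvtColor(cv2.imread("pics/scene0.png"),6).astype(int)
for u in(250,265,280,284): print(u,a[196:224,u],b[196:224,u],sep="\n")
for v in(212,215):print(a[v,238:296],b[v,238:296],sep="\n")
E
```

```text
250
[110 111 110 102  78  69  62  46  73 111 110 109 110 110 109 109 111 110
 111 108  87  87 121 120 119 118 118 119]
[195 195 194 168  85  67  56  55 132 195 194 193 193 194 193 193 195 194
 194 170 102 116 116 116 116 115 115 115]
265
[111 113 111 103  86  71  65  50  97 168 199 200 200 199 200 202 201 201
 201 189 142  87 119 118 119 119 118 119]
[194 197 195 165  83  67  58  58 132 193 192 194 194 193 192 194 195 194
 194 173 123 116 116 116 116 116 115 115]
280
[199 196 198 186 136  68  68  55 102 173 199 197 198 198 198 198 197 197
 199 197 162  86 119 119 119 120 118 118]
[193 189 191 171 106  67  61  48 122 193 192 190 191 192 192 191 191 191
 192 171 120 115 115 114 115 116 114 114]
284
[196 197 196 182 133  69  68  58  70  98  92  74  74  75  74  73  74  74
  75  75  68  57  67  93 118 118 117 118]
[190 191 189 167 103  66  62  51  67  97  88  70  70  71  72  71  71  71
  72  72  69  60  65  90 115 115 114 115]
[112 112  96  64  60  56  50  82 109 108 110 111 111 111 110 109 109 110
 132 178 203 200 199 197 196 197 200 201 200 200 199 199 198 198 196 196
 197 197 197 197 197 197 197 197 195 161  74  59  57  50 134 196 194 193
 194 196 196 194]
[197 197 162  76  57  54  59 139 193 191 193 195 195 195 195 194 193 193
 197 198 196 193 193 191 189 191 193 195 193 193 193 192 192 191 190 190
 191 190 190 190 190 192 191 191 189 156  71  57  55  48 130 189 189 187
 188 190 190 187]
[113 113  98  63  60  56  51  81 110 110 109 107 108 108 119 159 189 191
 190 191 190 190 189 189 190 188 188 189 190 188 186 183 183 191 198 197
 197 198 197 197 197 196 197 195 194 160  75  59  58  64 145 200 199 200
 201 199 196 194]
[178 177 148  71  57  53  56 125 175 171 167 168 170 170 168 167 168 169
 169 172 175 175 174 174 174 173 172 173 174 172 171 167 168 171 172 172
 172 172 171 171 171 171 171 170 169 141  72  56  55  61 131 182 182 182
 184 184 183 181]
```

```bash
python3 -c "
from workcell import ticket
print(ticket.job_done())"
```

```text
the job is handed in; nothing more can be done
None
```

I locked the door up on its stay, stood the short jar on the locker floor, pressed the paddle to release the door and pushed it shut, then handed the job in at about 27 s. My last camera check found the door shut, the catch up and the tall jars and pan unmoved; the hand-in returned no verdict.

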